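# Dial the bead box to the green beads

## Task

Push the black upright tab of the round bead box sideways with the fingers until the lid's window stands squarely over the green beads (the tab then points at the green marker on the rim), then leave the lid at rest there and move clear. Push gently, and leave the jar, spool, pendant, cork, glue, scissors and tin where they stand.

Things in the scene. Friction and masses are not known exactly. Their poses are not given: they have to be found in the camera images.
- bead_box: Fixed round grey bead box in the tray. Origin: centre of its underside, on the turning axis, 8 mm above the table; z up; turned any way about z. Base disc 232 mm across, 30 mm high; six bead wells 58 mm from the axis, 60 degrees apart, covered by the white lid but for its window. Counter-clockwise from above, starting at the box's own +x: red, white, green, blue, yellow, copper
- tray: fixed shallow black tray lined in white, 360 mm (its x) by 620 mm (its y), rim 22 mm high; origin: centre of its underside. The bead box and all bystanders stand in it
- axis_top (a point): point on the turning axis at the height of the lid's flat top (46 mm above the table). The round white lid is 184 mm across; a steel boss 28 mm wide in its middle stands 5 mm above this point
- lid (a joint): turn of the lid about the vertical axis of the box, rad, growing counter-clockwise from above; 0 has the window over the red beads (box +x), 2.094 over the green. No stops and no clicks: it turns freely both ways and may read beyond a full turn. It stays where it is left; stiff friction, about 2.5 N of push at the tab
- tab (a point): centre of the black upright tab on the lid, the only thing that protrudes from it: 20 mm long radially, 12 mm thick in the turning direction, 36 mm tall (its top is 18 mm above this point, the lid's top 16 mm below it). It stands 90 mm from the axis, straight outward of the window and turns with the lid
- window (a point): centre of the lid's window, 58 mm from the axis, on the line from the axis to the tab; the window is about 36 mm wide here
- green_well (a point): centre of the well of green beads, fixed in the box, 58 mm from the axis. Straight outward of each well, 106 mm from the axis, a round marker of its colour, 19 mm wide, lies on the base's rim, 4 mm below the lid's top
- jar_mid (a point): centre, half-way up, of a bystander not to be disturbed: white bead jar with steel lid, 52 mm wide, 60 mm tall
- spool_mid (a point): centre, half-way up, of a bystander not to be disturbed: blue thread spool, 38 mm wide, 40 mm tall, upright
- pendant_mid (a point): centre, half-way up, of a bystander not to be disturbed: amber glass pendant disc, 45 mm wide, 8 mm thick, lying flat
- cork_mid (a point): centre, half-way up, of a bystander not to be disturbed: bottle cork, 24 mm wide, 36 mm tall, upright
- glue_mid (a point): centre, half-way up, of a bystander not to be disturbed: small white glue bottle with blue cap, 34 mm wide, 72 mm tall, upright
- scissors_mid (a point): centre, half-way up, of a bystander not to be disturbed: pink-handled scissors, about 125 mm long, 72 mm wide and 8 mm thick, lying flat
- tin_mid (a point): centre, half-way up, of a bystander not to be disturbed: round brass tin, 60 mm wide, 30 mm tall

How it is judged:
On the way, in this order (a step that is already met when the one before it is completed fails the run):
1. the fingers push the lid's tab (contact force between the fingers and lid above 0.5 N), for 0.05 s.
2. the window stands over the green beads (horizontal distance between window and green_well below 0.008 m), for 0.2 s.
At the end, for the whole second after the job is handed in: the window's centre is within 8 mm of the centre of the green well (about 7.9 degrees of turn), and the lid is at rest (horizontal distance between window and green_well below 0.008 m and velocity of joint lid between -0.05 and 0.05 rad/s); the robot touches nothing.
It fails at once if the robot pushes on the lid, its tab or the box harder than 25 N (contact force between any of the fingers, the arm and lid above 25 N or contact force between any of the fingers, the arm and bead_box above 25 N).
It fails at once if a bystander (jar, spool, pendant, cork, glue, scissors or tin) is moved (pushed, lifted or carried) more than 20 mm (distance of any of jar_mid, spool_mid, pendant_mid, cork_mid, glue_mid, scissors_mid, tin_mid from where it was at the start of the episode above 0.02 m).
It also fails if it takes over 51 s, if anything falls off the work surface, if the arm or the gripper's body presses on something with over 40 N, if the wrist force passes 120 N, or if a joint passes its speed limit or range.

## Robot

A 7-joint arm with a two-finger parallel gripper is mounted at the origin on the work surface. World frame = base frame: x ahead of the robot, y to its left, z up, the work surface at z = 0. Lengths are in m, angles in rad, forces in N, time in s.
With the tool pointing down it reaches from about 0.4 to 0.85 m from the base axis. Payload 10.4 kg.
Tool frame: the origin (TCP) lies midway between the tips of the shut fingers; the grasp point (between the pads) lies 19 mm behind it; z points along the fingers, y is the direction in which the jaws open and shut (so a half turn about z gives the same grasp; the last joint's range is limited). The gripper opens to 85 mm and grips with 20 to 120 N. Pads are 22 mm wide; open, the fingers measure 114 mm over their backs; the gripper's body (76 mm by 85 mm) begins 54 mm behind the grasp point. The pads swing forward as they close: fully open they stand 13 mm farther back than shut.
Start: joints at [1.102, 0.332, -0.065, 1.46, 0.022, 1.35, -0.088], TCP at [0.27, -0.564, 0.231] pointing down, gripper open.
Joint ranges: [-2.6, 2.6], [-0.5, 2.12], [-1.47, 1.34], [0.16, 2.42], [-1.27, 4.41], [0.06, 2.06], [-2.6, 2.6]. Speed limits (rad/s): [2.22, 2.22, 2.79, 2.79, 3.14, 3.14, 3.14].

## Interface

Orientations are given as a unit quaternion [x, y, z, w].
In Python, from workcell import manip, camera, camera_info, workorder, nets gives the robot as it stands.
- The arm moves only by the tool apply_moves, never from a script. Its argument "commands" is a list of rows, each a list of 5 numbers: the shift along the tool's x, y, z in m, then the turn about the tool's z in degrees, then the gripper command: -1 is fully open, 1 is shut, values between are in proportion. A call has 1 to 5 rows; each row shifts and turns the pose as measured when the row begins, along the tool's axes as they then stand; what a row does not reach is not made up. A row lasts 1/12 s, in which the tool goes at most 41.7 mm and 7.16 degrees, less where a joint would pass 70% of its speed; a pose out of reach is approached as far as the arm can. A call is refused whole if a number of a shift passes 0.0417 or a number of a turn 7.16, either way. A call with a gripper value outside its range is refused whole. The fingers move at their own pace and stop on an object; "squeeze" is the grip in N (left out, the last holds). Time passes only in rows, so rows that do not move let the fingers close. It gives the time, the measured TCP pose, the force and the opening at its end, in the units of the state.
- manip.get_obs(): the state, without advancing time (a new reading comes with each control period).
- camera(name): name is "scene" or "top" or "wrist"; returns (picture, depth): 400x640x3 uint8, red, green, blue; 400x640 float32, m along the optical axis (not along the pixel's ray), 0 where there is no reading.
- camera_info(name): a dict with "camera_matrix" (3x3 intrinsics, pixels), "k1" (the pictures are not rectified: a ray, as slopes to the right and down, at radius r is drawn at 1 + k1 r^2 times it, then the intrinsics apply), "xyz" and "rotation" of the camera in the world; the wrist camera has in their place "T_tool_cam" (4x4, takes a point from camera to tool coordinates, whose origin is the TCP and whose axes are the flange's). Camera axes: x right, y down, z forward; pixel columns grow to the right and rows downward; lengths in m; the calibration is good to about 2 mm. A picture is of the moment at which its call begins: read the wrist's pose just before it. camera_info takes no time and is no camera call.
- workorder.hand_in(): hands the job in, once; it reports no verdict.
Trained networks look in the newest picture that a camera, given by its name, has taken for a name from the list of things; names that differ only in an ending like _2 or _b are one class to them, and where a whole thing is asked for, a point or a joint stands for the part that bears it (a point fixed in the world has none). Each returns a list of dicts, best first, with "conf" (0 to 1); they miss things now and then, are a little off and sometimes report something else, mostly with a low value. They report only what shows in the picture. A call takes as long as a camera call.
- nets.look_for(camera, thing): "rect" ([left, top, width, height] in pixels, round what is visible of it).
- nets.place_of(camera, thing): "xy" ([column, row] in pixels: a listed point, or the origin of a listed thing).
The state is a dict: "clock": time; "joint_pos": joint angles; "joint_velocities": joint speeds; "tau": joint torques, N m; "position": TCP position; "ee_rot": TCP orientation; "ft_force": force on the tool from outside, world axes, zero at the start; "torque": the same for the moment, N m; "grip_width": opening from 0.0 (shut) to 1.0 (fully open).
Only numpy, scipy, OpenCV 4.12 (cv2) and the standard library are available. Lean on these libraries where they do the work, as an engineer would, in place of code of your own. Each camera call takes 0.05 s, during which the arm holds its last target. There are 200 camera calls.

## Working session

There is one attempt and no reset: what is moved stays moved. The work goes in short steps, Python scripts to look and compute and a tool call to move; the robot and the scene stay as the last step left them, time stands still between calls to the robot, and variables do not carry over. Pictures are saved under pics/ and viewed, about 8 in all and at most 12, crops included, and the job is handed in when it is done.

Besides the shell and the picture viewer there is one more tool, called as a command line: name --pt "numbers of a row" for each row, then --argument value for the rest. apply_moves: Moves the arm, as the interface text tells. Its arguments: {"type":"object","properties":{"commands":{"type":"array","items":{"type":"array","items":{"type":"number"}}},"squeeze":{"type":"number"}},"required":["commands"]}

```bash
mkdir -p pics
cat > h.py <<'E'
import numpy as np, cv2
from workcell import manip, camera, camera_info, workorder, nets
from scipy.spatial.transform import Rotation as R
def pose(cam):
    i=camera_info(cam)
    if 'xyz' in i: return i,np.array(i['rotation']).reshape(3,3) if np.size(i['rotation'])==9 else R.from_quat(i['rotation']).as_matrix(),np.array(i['xyz'])
    o=manip.get_obs();T=np.eye(4);T[:3,:3]=R.from_quat(o['ee_rot']).as_matrix();T[:3,3]=o['position']
    T=T@np.array(i['T_tool_cam']);return i,T[:3,:3],T[:3,3]
def ray(P,uv):
    i,Rm,c=P;K=np.array(i['camera_matrix']);k=i['k1']
    q=cv2.undistortPoints(np.array([[uv]],float),K,np.array([k,0,0,0,0.]))[0,0]
    return c,Rm@np.array([q[0],q[1],1])
def atz(P,uv,z):
    c,d=ray(P,uv);return c+d*(z-c[2])/d[2]
def bydepth(P,uv,D):
    c,d=ray(P,uv);return c+d*D[int(round(uv[1])),int(round(uv[0]))]
E
python3 - <<'E'
from h import *
o=manip.get_obs();print({k:np.round(v,3) for k,v in o.items()})
ZS=dict(axis_top=.046,tab=.062,window=.046,green_well=.038,jar_mid=.04,spool_mid=.03,pendant_mid=.014,cork_mid=.028,glue_mid=.046,scissors_mid=.014,tin_mid=.025)
ims=[]
for cam in ('top','scene'):
    P=pose(cam);im,D=camera(cam);ims.append(im)
    print(cam,P[2].round(3))
    for t,z in ZS.items():
        r=nets.place_of(cam,t)[:2]
        for a in r: print(t,np.round(a['conf'],2),np.round(a['xy'],1),atz(P,a['xy'],z).round(3),bydepth(P,a['xy'],D).round(3))
    cv2.imwrite(f'pics/{cam}0.png',im[...,::-1])
E
```

```text
{'clock': np.float64(0.0), 'joint_pos': array([ 1.102,  0.333, -0.065,  1.461,  0.022,  1.35 , -0.088]), 'joint_velocities': array([ 0.001,  0.001,  0.001, -0.001, -0.002, -0.001, -0.001]), 'tau': array([-0.0000e+00, -6.2544e+01,  4.9000e-02, -3.9160e+01,  1.6000e-02,
        1.0000e-02,  0.0000e+00]), 'position': array([ 0.269, -0.564,  0.231]), 'ee_rot': array([ 0.975,  0.221, -0.   , -0.001]), 'ft_force': array([ 0.12 , -0.249,  0.951]), 'torque': array([-0.006,  0.008,  0.015]), 'grip_width': np.float64(0.999)}
top [0.36  0.057 1.075]
axis_top 0.82 [352.2 215.5] [ 0.565 -0.02   0.046] [ 0.564 -0.02   0.049]
axis_top 0.65 [396.4 273.2] [ 0.428 -0.122  0.046] [ 0.428 -0.122  0.045]
tab 0.91 [313.8 213.9] [0.565 0.072 0.062] [0.565 0.072 0.062]
window 0.66 [326.4 214.8] [0.566 0.042 0.046] [0.568 0.042 0.037]
window 0.55 [349.2 216.4] [ 0.562 -0.013  0.046] [ 0.562 -0.012  0.05 ]
green_well 0.58 [372.6 201.9] [ 0.6   -0.071  0.038] [ 0.599 -0.07   0.042]
jar_mid 0.64 [256.  167.8] [0.684 0.216 0.04 ] [0.675 0.212 0.069]
spool_mid 0.51 [240.7 209.4] [0.581 0.251 0.03 ] [0.577 0.248 0
[... 701 characters left out ...]
323.  212.4] [0.571 0.032 0.046] [0.564 0.037 0.037]
green_well 0.75 [289.4 244.7] [ 0.602 -0.064  0.038] [ 0.608 -0.067  0.047]
jar_mid 0.67 [427.3 211.3] [0.679 0.223 0.04 ] [0.695 0.201 0.067]
spool_mid 0.86 [401.7 184.4] [0.58 0.24 0.03] [0.585 0.235 0.036]
spool_mid 0.51 [298.2 231.3] [ 0.576 -0.03   0.03 ] [ 0.588 -0.036  0.047]
pendant_mid 0.79 [216.6 272.4] [ 0.57  -0.206  0.014] [ 0.571 -0.206  0.015]
cork_mid 0.63 [291.2 242.1] [ 0.591 -0.055  0.028] [ 0.604 -0.061  0.046]
cork_mid 0.56 [325.5 212.6] [0.56  0.046 0.028] [0.569 0.04  0.04 ]
scissors_mid 0.98 [180.3 257.1] [ 0.499 -0.255  0.014] [ 0.5   -0.255  0.015]
tin_mid 0.77 [349.4 172.3] [0.478 0.166 0.025] [0.488 0.157 0.037]
```

Run:
```python
import cv2
a=cv2.imread('pics/top0.png')[110:320,200:480];cv2.imwrite('pics/top0c.png',cv2.resize(a,None,fx=2.8,fy=2.8,interpolation=cv2.INTER_CUBIC))
a=cv2.imread('pics/scene0.png')[100:340,130:470];cv2.imwrite('pics/scene0c.png',cv2.resize(a,None,fx=2.3,fy=2.3,interpolation=cv2.INTER_CUBIC))
```

```text
(no output)
```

View pics/top0c.png

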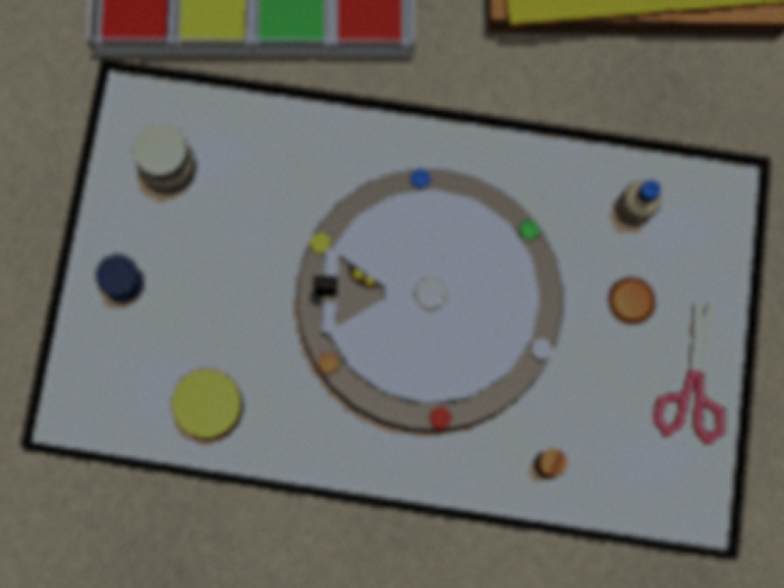

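View pics/scene0c.png

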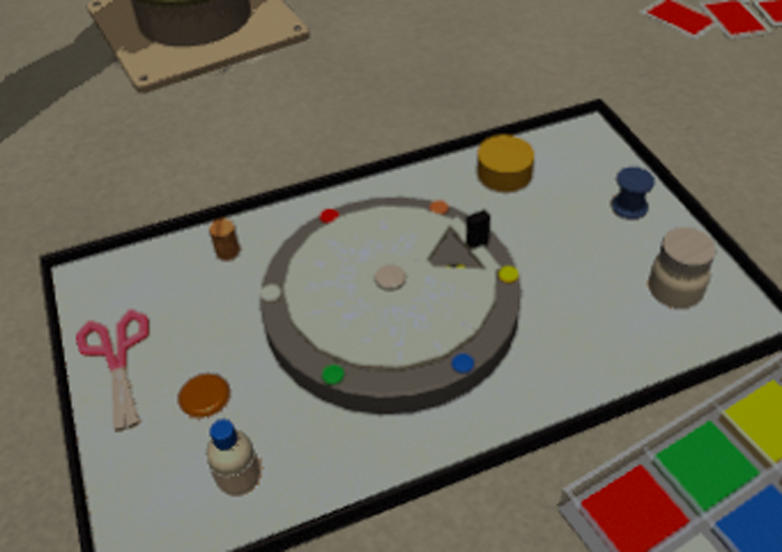

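The top view shows the tab on the left at crop (325,287), between yellow and copper. The boss is at (431,293) and the green marker is at upper right (528,229). The scene view agrees, and the clockwise path past blue is about 147° and clear. I'll refine the axis and marker angles from the coloured markers.

```bash
cat >> h.py <<'E'
M0={'red':(440,418),'white':(541,349),'green':(528,229),'blue':(420,178),'yellow':(320,241),'copper':(328,362)}
def plan(target_xyz,phi):
    o=manip.get_obs();r=R.from_quat(o['ee_rot']).as_matrix();d=r.T@(np.array(target_xyz)-o['position'])
    now=np.degrees(np.arctan2(r[1,0],r[0,0]));t=(now-phi+180)%360-180   # + tool turn = clockwise
    print('clk',round(float(o['clock']),2),'tcp',np.round(o['position'],4),'phi',now.round(1),'toolshift mm',(d*1e3).round(1),'turn',round(t,1),'F',np.round(o['ft_force'],1),'j',np.round(o['joint_pos'],2),'z',r[:,2].round(3))
E
python3 - <<'E'
from h import *
im=cv2.imread('pics/top0.png');hsv=cv2.cvtColor(im,cv2.COLOR_BGR2HSV);P=pose('top');pts={}
for n,(a,b) in M0.items():
    u,v=200+a/2.8,110+b/2.8
    if n!='white':
        y0,x0=int(v)-6,int(u)-6;s=hsv[y0:y0+13,x0:x0+13,1].astype(float);w=np.clip(s-110,0,None)
        g=np.mgrid[0:13,0:13];u,v=x0+(w*g[1]).sum()/w.sum(),y0+(w*g[0]).sum()/w.sum()
    pts[n]=atz(P,(u,v),.042)[:2]
    print(n,round(u,1),round(v,1),pts[n].round(4))
A=np.array([[*(2*p),1] for p in pts.values()]);s=np.linalg.lstsq(A,[p@p for p in pts.values()],rcond=None)[0]
c=s[:2];print('axis',c.round(4),'r',np.sqrt(s[2]+c@c))
for n,p in pts.items(): print(n,np.degrees(np.arctan2(*(p-c)[::-1])).round(1))
t=np.array([.565,.072])-c;print('tab',np.degrees(np.arctan2(t[1],t[0])),np.hypot(*t))
print('boss',atz(P,(353.9,214.6),.051))
plan([c[0]-.045,c[1]+.09,.15],180)
E
```

```text
red 356.8 259.3 [ 0.4602 -0.0302]
white 393.2 234.6 [ 0.5195 -0.1179]
green 388.5 191.6 [ 0.6254 -0.1094]
blue 349.6 173.4 [ 0.671  -0.0147]
yellow 313.8 196.2 [0.6124 0.0726]
copper 316.4 239.5 [0.5065 0.0653]
axis [ 0.5655 -0.0224] r 0.10578615570692466
red -175.8
white -115.7
green -55.5
blue 4.2
yellow 63.7
copper 123.9
tab 90.3078945757475 0.09440153239177994
boss [ 0.56579172 -0.02363261  0.051     ]
clk 1.2 tcp [ 0.2695 -0.5639  0.2313] phi 25.5 toolshift mm [ 498.8 -461.6   81.3] turn -154.5 F [-0.2  0.2  0.2] j [ 1.1   0.33 -0.06  1.46  0.02  1.35 -0.09] z [ 0. -0. -1.]
```

apply_moves --pt "0.026 -0.024 0 -7 1" --pt "0.029 -0.021 0 -7 1" --pt "0.031 -0.017 0 -7 1" --pt "0.033 -0.013 0 -7 1" --pt "0.035 -0.009 0 -7 1" --squeeze 20

```text
clock: 1.62
position: [0.3316, -0.3995, 0.2292]
ee_rot: [0.862, 0.506, -0.002, 0.0]
ft_force: [1.3, 0.2, 0.3]
grip_width: 0.296
```

apply_moves --pt "0.038 -0.005 0 -7 1" --pt "0.038 0 0 -7 1" --pt "0.038 0.004 0 -7 1" --pt "0.037 0.009 0 -7 1" --pt "0.035 0.013 0 -7 1"

```text
clock: 2.03
position: [0.402, -0.2143, 0.2291]
ee_rot: [0.665, 0.747, -0.003, 0.001]
ft_force: [1.4, -1.3, -0.3]
grip_width: -0.002
```

apply_moves --pt "0.031 0.018 0 -7 1" --pt "0.029 0.021 0 -7 1" --pt "0.026 0.025 0 -7 1" --pt "0.023 0.028 0 -7 1" --pt "0.019 0.03 0 -7 1"

```text
clock: 2.45
position: [0.4729, -0.0394, 0.2297]
ee_rot: [0.403, 0.915, -0.004, 0.002]
ft_force: [1.1, 0.3, 0.1]
grip_width: 0.003
```

apply_moves --pt "0.012 0.027 0.015 -7 1" --pt "0.009 0.029 0.015 -7 1" --pt "0.005 0.029 0.015 -7 1" --pt "0.001 0.025 0.015 -7 1" --pt "0 0 0.01 -7 1"

```text
clock: 2.87
position: [0.5236, 0.0791, 0.1611]
ee_rot: [0.099, 0.995, -0.003, 0.006]
ft_force: [0.2, 0.2, 0.8]
grip_width: -0.001
```

Run:
```python
from h import *
plan([.5205,.0675,.12],180)
P=pose('wrist');im,D=camera('wrist');cv2.imwrite('pics/w1.png',im[...,::-1])
for t in('tab','window','axis_top'):
  for a in nets.place_of('wrist',t)[:2]:print(t,a['conf'],np.round(a['xy']),bydepth(P,a['xy'],D).round(4))
plan([.5205,.0675,.056],180)
```

```text
clk 2.87 tcp [0.5236 0.0791 0.1611] phi 168.6 toolshift mm [  1.3 -11.8  41.1] turn -11.4 F [0.2 0.2 0.8] j [ 0.45  0.25 -0.78  1.78  0.2   1.18  0.98] z [ 0.012 -0.007 -1.   ]
window 0.55 [425.  95.] [0.4705 0.1645 0.0393]
axis_top 0.97 [210. 264.] [ 0.5634 -0.0191  0.0512]
clk 3.07 tcp [0.5231 0.0728 0.1622] phi 167.6 toolshift mm [  2.8  -5.  106.2] turn -12.4 F [ 0.1 -0.5  0.1] j [ 0.46  0.25 -0.78  1.78  0.2   1.18  0.97] z [ 0.011 -0.01  -1.   ]
```

View pics/w1.png

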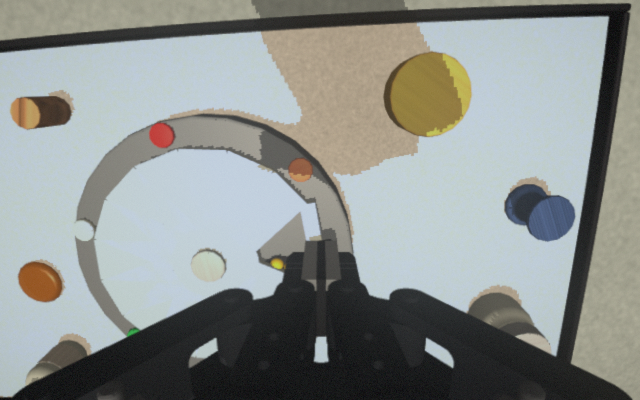

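apply_moves --pt "0.002 -0.002 0.025 -6 1" --pt "0.001 -0.002 0.025 -6 1" --pt "0.001 0 0.025 0 1" --pt "0 0 0.018 0 1" --pt "0 0 0.005 0 1"

```text
clock: 3.48
position: [0.5249, 0.0608, 0.0687]
ee_rot: [0.015, 1.0, -0.007, 0.013]
ft_force: [-0.3, -0.8, 0.3]
grip_width: 0.002
```

```bash
cat >> h.py <<'E'
AX=np.array([.5655,-.0225])
def tabplan(theta,back=.017,z=.056,r=.09):
    a=np.radians(theta);e=np.array([np.cos(a),np.sin(a)]);t=np.array([np.sin(a),-np.cos(a)])
    plan([*(AX+r*e-back*t),z],theta+90)
E
python3 - <<'E'
from h import *
tabplan(90.5)
E
```

```text
clk 3.48 tcp [0.5249 0.0608 0.0687] phi 178.3 toolshift mm [-22.3   7.4  13.1] turn -2.2 F [-0.3 -0.8  0.3] j [ 0.44  0.36 -0.76  1.88  0.32  0.99  1.09] z [ 0.025 -0.015 -1.   ]
```

apply_moves --pt "0 0.004 0.008 -1 1" --pt "-0.003 0.003 0.005 -1 1" --pt "-0.006 0.001 0 0 1" --pt "-0.006 0 0 0 1" --pt "-0.005 0 0 0 1"

```text
clock: 3.9
position: [0.5488, 0.0663, 0.0591]
ee_rot: [0.001, 1.0, -0.009, 0.015]
ft_force: [1.0, 0.8, 0.3]
grip_width: -0.002
```

Run:
```python
from h import *
tabplan(90.5)
```

```text
clk 3.9 tcp [0.5488 0.0663 0.0591] phi 179.9 toolshift mm [1.2 1.1 3. ] turn -0.6 F [1.  0.8 0.3] j [ 0.41  0.42 -0.74  1.83  0.37  1.    1.08] z [ 0.029 -0.018 -0.999]
```

apply_moves --pt "-0.004 0.001 0.002 2 1" --pt "-0.005 0.001 0.001 3 1" --pt "-0.006 0.001 0 4 1" --pt "-0.006 0.001 0 4 1" --pt "-0.006 0.001 0 4 1"

```text
clock: 4.32
position: [0.5788, 0.0679, 0.0589]
ee_rot: [0.155, 0.988, -0.007, 0.015]
ft_force: [-3.2, -0.6, -1.1]
grip_width: 0.003
```

Run:
```python
from h import *
tabplan(70)
P=pose('top');im,D=camera('top')
for t in('tab','window'):
  for a in nets.place_of('top',t)[:1]:
    p=atz(P,a['xy'],.07 if t=='tab' else .046)[:2]-AX;print(t,a['conf'],np.degrees(np.arctan2(p[1],p[0])).round(1),np.hypot(*p).round(3))
```

```text
clk 4.32 tcp [0.5788 0.0679 0.0589] phi 162.1 toolshift mm [-1.4  0.5  3. ] turn 2.1 F [-3.2 -0.6 -1.1] j [ 0.33  0.47 -0.66  1.75  0.36  1.02  0.79] z [ 0.027 -0.019 -0.999]
```

Contact force is 3.2 N, so the tab is moving. Continuing along the arc.

apply_moves --pt "-0.008 0.001 0.001 6 1" --pt "-0.009 0.001 0.001 6 1" --pt "-0.009 0.001 0 6 1" --pt "-0.009 0.001 0 6 1" --pt "-0.009 0.001 0 6 1"

```text
clock: 4.88
position: [0.6184, 0.0538, 0.0598]
ee_rot: [0.403, 0.915, -0.002, 0.015]
ft_force: [-2.2, 1.8, -2.3]
grip_width: -0.002
```

Run:
```python
from h import *
tabplan(42)
```

```text
clk 4.88 tcp [0.6184 0.0538 0.0598] phi 132.4 toolshift mm [-4.2 -0.4  3.9] turn 0.4 F [-2.2  1.8 -2.3] j [ 0.25  0.51 -0.54  1.65  0.32  1.04  0.35] z [ 0.026 -0.017 -1.   ]
```

apply_moves --pt "-0.01 0.001 0.001 5 1" --pt "-0.01 0.001 0.001 6 1" --pt "-0.01 0.001 0.001 6 1" --pt "-0.01 0.001 0 6 1" --pt "-0.01 0.001 0 6 1"

```text
clock: 5.3
position: [0.6491, 0.0183, 0.0599]
ee_rot: [0.622, 0.783, 0.004, 0.014]
ft_force: [-0.2, 2.4, -2.2]
grip_width: 0.0
```

Run:
```python
from h import *
tabplan(14)
P=pose('scene')
for cam in('top','scene'):
 P=pose(cam);im,D=camera(cam)
 for t in('tab','window'):
  for a in nets.place_of(cam,t)[:1]:
    p=atz(P,a['xy'],.062 if t=='tab' else .046)[:2]-AX;print(cam,t,a['conf'],np.degrees(np.arctan2(p[1],p[0])).round(1),np.hypot(*p).round(3))
```

```text
clk 5.3 tcp [0.6491 0.0183 0.0599] phi 103.0 toolshift mm [-2.4 -1.   4. ] turn -1.0 F [-0.2  2.4 -2.2] j [ 0.22  0.54 -0.43  1.58  0.27  1.05 -0.06] z [ 0.027 -0.011 -1.   ]
top tab 0.67 18.3 0.09
top window 0.89 19.8 0.053
scene tab 0.68 10.1 0.089
scene window 0.98 7.3 0.066
```

apply_moves --pt "-0.01 0.001 0.001 5 1" --pt "-0.01 0.001 0.001 6 1" --pt "-0.01 0.001 0.001 6 1" --pt "-0.01 0.001 0 6 1" --pt "-0.01 0.001 0 6 1"

```text
clock: 6.02
position: [0.6571, -0.0222, 0.0598]
ee_rot: [0.794, 0.607, 0.011, 0.011]
ft_force: [2.0, 3.6, -1.7]
grip_width: 0.001
```

Run:
```python
from h import *
tabplan(-15)
```

```text
clk 6.02 tcp [ 0.6571 -0.0222  0.0598] phi 74.8 toolshift mm [-7.   1.5  3.8] turn -0.2 F [ 2.   3.6 -1.7] j [ 0.21  0.54 -0.33  1.57  0.2   1.04 -0.44] z [ 0.032 -0.004 -0.999]
```

apply_moves --pt "-0.011 0.002 0.001 4 1" --pt "-0.011 0.002 0.001 5 1" --pt "-0.011 0.001 0.001 6 1" --pt "-0.01 0.001 0 6 1" --pt "-0.008 0.001 0 6 1"

```text
clock: 6.43
position: [0.6452, -0.066, 0.0589]
ee_rot: [0.915, 0.404, 0.019, 0.007]
ft_force: [3.5, 0.3, -0.3]
grip_width: -0.004
```

Run:
```python
from h import *
tabplan(-42)
```

```text
clk 6.43 tcp [ 0.6452 -0.066   0.0589] phi 47.7 toolshift mm [-4.1  1.6  2.8] turn -0.3 F [ 3.5  0.3 -0.3] j [ 0.21  0.51 -0.23  1.6   0.13  1.   -0.8 ] z [ 0.04   0.002 -0.999]
```

apply_moves --pt "-0.008 0.002 0 4 1" --pt "-0.007 0.001 0 4 1" --pt "-0.005 0.001 0 3 1" --pt "-0.002 0 0 2 1" --pt "0 0 0 0 1"

```text
clock: 6.85
position: [0.6329, -0.0819, 0.0599]
ee_rot: [0.955, 0.297, 0.023, 0.005]
ft_force: [-0.3, 0.8, 0.8]
grip_width: 0.002
```

Run:
```python
from h import *
tabplan(-56)
for cam in('top','scene'):
 P=pose(cam);im,D=camera(cam);cv2.imwrite(f'pics/{cam}5.png',im[...,::-1])
 for t in('tab','window'):
  for a in nets.place_of(cam,t)[:1]:
    p=atz(P,a['xy'],.062 if t=='tab' else .046)[:2]-AX;print(cam,t,a['conf'],np.degrees(np.arctan2(p[1],p[0])).round(1),np.hypot(*p).round(3))
a=cv2.imread('pics/scene5.png')[160:290,220:380];cv2.imwrite('pics/s5c.png',cv2.resize(a,None,fx=4,fy=4,interpolation=cv2.INTER_CUBIC))
```

```text
clk 6.85 tcp [ 0.6329 -0.0819  0.0599] phi 34.5 toolshift mm [-5.8  2.9  3.7] turn 0.5 F [-0.3  0.8  0.8] j [ 0.21  0.48 -0.19  1.64  0.1   0.99 -0.98] z [ 0.046  0.004 -0.999]
top tab 0.64 -53.6 0.087
scene tab 0.76 -52.9 0.093
scene window 0.83 -51.4 0.061
```

View pics/s5c.png

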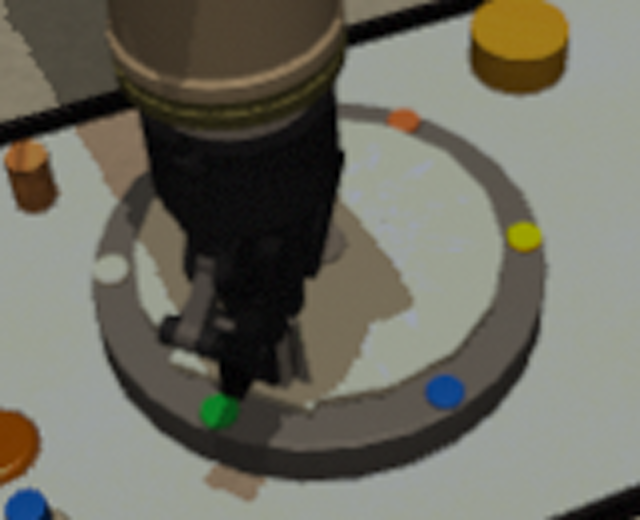

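The tab at about (235,375) is just short of the green marker at (220,410). I estimate it is at -52° to -53°, with the target at -56°, so it needs about 5 mm more.

apply_moves --pt "-0.004 0.001 0 1 1" --pt "-0.003 0.001 0 0 1" --pt "0 0 0 0 1" --pt "0 0 0 0 1"

```text
clock: 7.48
position: [0.6286, -0.0862, 0.0594]
ee_rot: [0.957, 0.289, 0.023, 0.004]
ft_force: [1.9, 0.9, -0.8]
grip_width: -0.001
```

Run:
```python
from h import *
tabplan(-56)
```

```text
clk 7.48 tcp [ 0.6286 -0.0862  0.0594] phi 33.7 toolshift mm [0.2 1.9 3.5] turn -0.3 F [ 1.9  0.9 -0.8] j [ 0.22  0.47 -0.19  1.65  0.09  0.98 -0.98] z [ 0.046  0.006 -0.999]
```

apply_moves --pt "0.012 0 0 0 1" --pt "0.02 0 0 0 1" --pt "0.015 0 -0.03 0 1" --pt "0.02 0 -0.04 0 1" --pt "0.02 0 -0.04 0 1"

```text
clock: 7.9
position: [0.6893, -0.0438, 0.1642]
ee_rot: [0.958, 0.286, 0.012, 0.003]
ft_force: [1.1, -0.1, -0.2]
grip_width: 0.004
```

apply_moves --pt "-0.01 -0.03 -0.035 0 1" --pt "0.02 -0.03 -0.03 0 1" --pt "0.035 -0.01 -0.02 0 1" --pt "0.035 -0.01 0 0 1" --pt "0 0 0 0 1"

```text
clock: 8.32
position: [0.7167, 0.0633, 0.2538]
ee_rot: [0.959, 0.284, 0.015, 0.004]
ft_force: [0.3, 1.1, -1.3]
grip_width: -0.001
```

Run:
```python
from h import *
tabplan(-56)
for cam in('top','scene','wrist'):
 P=pose(cam);im,D=camera(cam);cv2.imwrite(f'pics/{cam}6.png',im[...,::-1])
 for t in('tab','window','green_well'):
  for a in nets.place_of(cam,t)[:1]:
    p=atz(P,a['xy'],.062 if t=='tab' else .046)[:2]-AX;print(cam,t,a['conf'],np.degrees(np.arctan2(p[1],p[0])).round(1),np.hypot(*p).round(3))
a=cv2.imread('pics/top6.png')[140:290,280:440];b=cv2.imread('pics/scene6.png')[150:300,220:380]
cv2.imwrite('pics/c6.png',cv2.resize(cv2.hconcat([a,b]),None,fx=2.5,fy=2.5,interpolation=cv2.INTER_CUBIC))
```

```text
clk 8.32 tcp [0.7167 0.0633 0.2538] phi 33.1 toolshift mm [-160.4   75.8  194.8] turn -0.9 F [ 0.3  1.1 -1.3] j [-0.02  0.52 -0.22  1.16  0.11  1.44 -1.21] z [ 0.032  0.001 -0.999]
top tab 0.18 -89.1 0.161
scene tab 0.77 -57.7 0.094
scene window 0.58 -59.6 0.063
scene green_well 0.8 -51.2 0.053
```

View pics/c6.png

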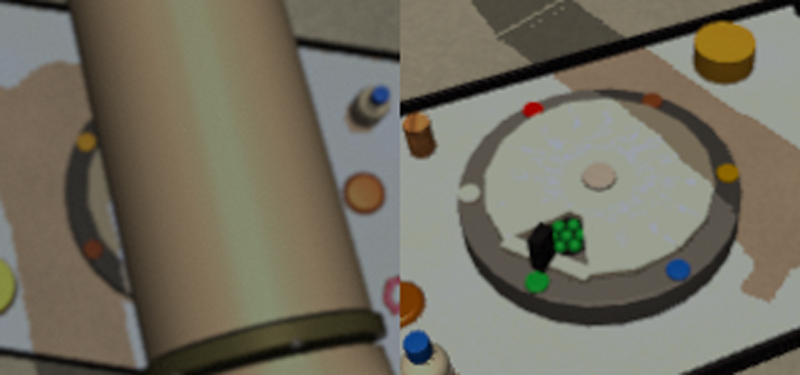

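The scene view shows green beads in the window and the tab in line with the green marker. I'll clear the arm from the top view for a precise check.

apply_moves --pt "0.02 -0.035 0 0 1" --pt "0.02 -0.035 0 0 1" --pt "0.02 -0.035 0 0 1" --pt "0.015 -0.035 0 0 1" --pt "0.015 -0.035 0 0 1"

```text
clock: 9.33
position: [0.7012, 0.2416, 0.2527]
ee_rot: [0.963, 0.27, 0.015, 0.01]
ft_force: [0.7, 0.0, 0.2]
grip_width: 0.001
```

apply_moves --pt "0.01 -0.035 0 0 1" --pt "0.01 -0.035 0 0 1" --pt "0 0 0 0 1"

```text
clock: 9.58
position: [0.6763, 0.3253, 0.25]
ee_rot: [0.961, 0.275, 0.014, 0.007]
ft_force: [0.4, 1.8, -0.8]
grip_width: 0.0
```

Run:
```python
from h import *
tabplan(-56)
cam='top';P=pose(cam);im,D=camera(cam);cv2.imwrite(f'pics/{cam}7.png',im[...,::-1])
for t in('tab','window','green_well'):
  for a in nets.place_of(cam,t)[:1]:
    p=atz(P,a['xy'],.062 if t=='tab' else .046)[:2]-AX;print(cam,t,a['conf'],np.degrees(np.arctan2(p[1],p[0])).round(1),np.hypot(*p).round(3))
# dark tab top centroid
m=(im.max(2)<45).astype(np.uint8);m[:170]=0;m[230:]=0;m[:,:360]=0;m[:,400:]=0
ys,xs=np.nonzero(m);print(len(xs));
if len(xs):
  p=atz(P,(xs.mean(),ys.mean()),.072)[:2]-AX;print('dark',np.degrees(np.arctan2(p[1],p[0])),np.hypot(*p))
cv2.imwrite('pics/c7.png',cv2.resize(cv2.imread('pics/top7.png')[140:290,280:440],None,fx=4,fy=4,interpolation=cv2.INTER_CUBIC))
```

```text
clk 9.58 tcp [0.6763 0.3253 0.25  ] phi 32.0 toolshift mm [-262.4  321.6  195. ] turn -2.0 F [ 0.4  1.8 -0.8] j [-0.37  0.61 -0.26  1.04  0.17  1.49 -1.61] z [ 0.031 -0.006 -0.999]
top tab 0.64 -63.3 0.051
top window 0.64 -58.5 0.051
top green_well 0.78 -55.1 0.055
60
dark -58.28319696982528 0.08462166778075303
```

View pics/c7.png

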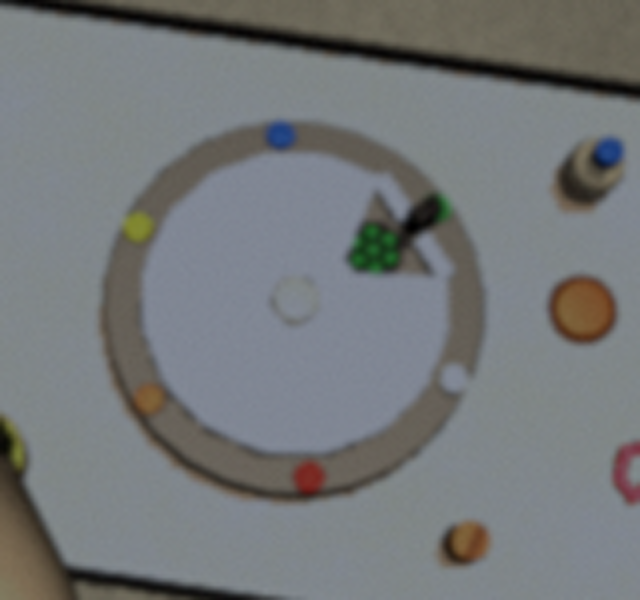

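The tab at crop (425,217) lies in line with the green marker at (447,208). It is about 2° past centre, and the tolerance is 7.9°. The arm is clear, so I'm handing in.

```bash
python3 -c "
from workcell import workorder
print(workorder.hand_in())"
```

```text
the job is handed in; nothing more can be done
None
```

I pushed the tab about 148° clockwise, past blue, with the shut fingers until it pointed at the green marker. Then I backed off, lifted clear and handed in at about 9.6 s. Wrist force stayed at about 5 N or less in the readings taken after each move.

**Final checks:**
- **Angles:** The top view puts the tab at about -58° and the window at -58.5°. The scene view gave -57.7° and -59.6°. The green marker is at about -56°.
- **Offset:** The window is therefore 2–4° from centre, roughly 2–4 mm against the 8 mm allowed. The green beads show in the window.
- **Bystanders:** The ones I could see in the last pictures (jar and spool were out of view) appeared unmoved. I did not measure any of them again.

**Disagreements:**
- In the last top view the network placed the tab at only 51 mm radius, which is the window, so I disregarded it and used the dark-pixel centroid of the tab.
- In the scene view the network put the green well at -51°, against -55° in the top view.

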